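# Fit out a DIN rail in the order the power runs

## Robot

A 6-joint arm with a two-finger parallel gripper is mounted at the origin on a cart in front of the work surface, level with it; the furniture and walls round the work are solid. World frame = base frame: x ahead of the robot, y to its left, z up, the work surface at z = 0. Lengths are in mm, angles in rad, forces in N, time in s.
With the tool pointing down it reaches from about 300 to 1000 mm from the base axis. Payload 5.1 kg.
Tool frame: the origin (TCP) lies between the finger pads; the fingertips stand 25 mm ahead of it and the grasp point (between the pads) lies 6 mm ahead of it; z points along the fingers, y is the line along which they close (so a half turn about z gives the same grasp; the last joint's range is limited). The gripper opens to 95 mm and grips with 3 to 60 N. Pads are 20 mm wide; open, the fingers measure 119 mm over their backs; the gripper's body (75 mm by 180 mm) begins 59 mm behind the grasp point.
Start: joints at [1.18, 0.124, 1.65, -0, 1.367, -0.083], TCP at [196.947, 619.432, 214.456] pointing down, gripper open.
Joint ranges: [-2.61, 2.61], [-1.02, 2.33], [0.03, 2.71], [-1.35, 4.49], [0.32, 2.68], [-2.91, 2.91]. Speed limits (rad/s): [2.57, 2.57, 3.14, 3.14, 3.14, 3.14].

## Interface

Orientations are given as a unit quaternion [x, y, z, w].
In Python, from rig import get_obs, capture, camera_params, sign_off gives the robot as it stands.
- The arm moves only by the tool move_arm, never from a script. Its argument "motion" is a list of rows, each a list of 7 numbers: the finger opening in m, from 0 to 0.0951, then the shift along the tool's x, y, z in m, then the turn, a rotation vector about the tool's x, y, z in rad. A call has exactly 10 rows; each row is the pose to reach, as a shift and turn from the pose commanded when the call began, along the tool's axes at that moment; what a row does not reach only later rows make up. A row lasts 1/12 s, in which the tool goes at most 41.7 mm and 7.16 degrees, less where a joint would pass 70% of its speed; a pose out of reach is approached as far as the arm can. A call with a gripper value outside its range is refused whole. The fingers move at their own pace and stop on an object; "squeeze" is the grip in N (left out, the last holds). Time passes only in rows, so rows that repeat a pose let the fingers close, or fill a call up. It gives the time, the measured TCP pose, the force, the opening and the grip force at its end, in the units of the state.
- get_obs(): the state, without advancing time (a new reading comes with each control period).
- capture(name): name is "side" or "top" or "wrist"; returns (picture, depth): 384x512x3 uint8, red, green, blue; 384x512 float32, mm along the optical axis (not along the pixel's ray), 0 where there is no reading.
- camera_params(name): a dict with "K" (3x3 intrinsics, pixels), "eye" and "attitude" of the camera in the world. Camera axes: x right, y up, looking along -z (the intrinsics and any distortion apply to the point x, -y, -z); pixel columns grow to the right and rows downward; lengths in mm; the calibration is good to about 2 mm. The wrist camera is an equidistant fisheye: a pixel r from the principal point sees the ray r / f radians off the axis. A picture is of the moment at which its call begins: read the wrist's pose just before it. camera_params takes no time and is no camera call; for the wrist camera it gives the pose at the moment of the call.
- sign_off(): hands the job in; it is judged then, once.
The state is a dict: "time_s": time; "qpos": joint angles; "joint_vel": joint speeds; "joint_torque": joint torques, N m; "ee_pos": TCP position; "tool_rot": TCP orientation; "ft_force": force on the tool from outside, world axes, zero at the start; "moment": the same for the moment, N m; "finger_gap": finger opening in mm; "finger_force": force on a finger pad.
Only numpy, scipy, OpenCV 4.12 (cv2) and the standard library are available. Lean on these libraries where they do the work, as an engineer would, in place of code of your own. Each camera call takes 0.05 s, during which the arm holds its last target. There are 200 camera calls.

## Task

Fit out the DIN rail on the mounting plate in the order the power runs: the circuit breaker next to the feed terminal that is already fixed at one end of the rail, then the power supply, then the relay socket, each seated fully down and square across the rail and close up to the one before it (touching, or with a gap of at most 15 mm). Plug the relay fully home, upright, into the socket's well. Leave the screwdriver, the wire stripper and the note pad where they lie.

Things in the scene. Friction and masses are not known exactly. Their poses are not given: they have to be found in the camera images.
- plate: Bare metal plate 90 x 230 x 3 mm, fixed flat on the bench, with a steel top-hat (DIN) rail 35 mm wide, 215 long, 15 high along its middle, its top 18 mm above the bench. Origin: on the bench under the rail's middle. x across the rail, y along it. Modules drop freely onto the rail (no snap, groove walls 1.25 mm clear each side); seated, their origin is 6 mm above the plate's.
- feed_terminal: Feed terminal fixed on the rail near one end (either end): a pair of light grey screw terminals with sloping shoulders, together 24 mm wide along the rail and 60 mm across it; top 52 mm above the bench. Origin on the rail's middle line, at its centre, 6 mm above the bench.
- end_bracket: End bracket fixed on the rail near its other end: one narrow dark grey clamp, 10 mm wide along the rail, 46 mm across it, top 38 mm above the bench, one screw on top. Origin on the rail's middle line, at its centre, 6 mm above the bench. It only closes off the rail's other end.
- breaker: Two-pole circuit breaker, loose, upright: light grey, 36 mm wide (y), 80 long (x, lies across the rail), shoulders with screws 46 high, raised nose 45 mm along x, 70 high: grasp across that; black toggle on it to 79. Groove below along y, 12 mm deep, 37.5 wide, flared to 48 at its mouth. Origin: centre of the underside (feet). Either way round fits. 0.2 kg.
- supply: DIN-rail power supply, loose, upright: light grey, 54 mm wide (y), 80 long (x, lies across the rail), shoulders with four screws each 46 high, raised nose with vent slots, 45 mm along x, 70 high: grasp across that. Groove below and origin (centre of the underside) as the breaker's. Either way round fits. 0.25 kg.
- relay_socket: Relay socket, loose, upright: black, 32 mm wide (y), 76 long (x, lies across the rail), low shoulders 28 high, two towers 48 high, outer faces 50 mm apart along x: grasp across them. Between them the well: 31 x 25 mm (x, y), floor at height 28, mouth flared to 38 x 30, y side walls 38 high. Groove and origin as the breaker's; either way round fits.
- relay: Plug-in relay, loose, upright: clear cover, copper coil inside, black base, brass blades (lowest 5 mm); 28 x 22 mm (x, y), 50 tall. Origin: centre of its underside (blade ends). Its x lies along the socket's x, either way round; goes in freely. Fully home its origin is 28 mm above the socket's and 30 mm of it stands above the towers: grasp across the 28 mm, near the top.
- screwdriver: Red-handled screwdriver, 160 mm long (along its y), lying in front of the plate. Bystander. Origin under its middle.
- stripper: Black and grey wire stripper, 56 x 120 x 12 mm, lying on the bench. Bystander. Origin under its middle.
- note_pad: Note pad, 105 x 76 x 11 mm, lying on the bench. Bystander. Origin under its middle.

How it is judged (in metres and radians):
At the end, for the whole second after the job is handed in: Feed terminal, breaker, supply, socket in this order on the rail, gaps at most 15 mm, each within 3 mm of seated height, 4 mm of the rail's middle, 7 degrees of square and 4.5 of upright; relay in the well within 5 mm of centre, 3 mm of home, 5.5 degrees of upright; all released, at rest (x of breaker in the frame of plate between -0.004 and 0.004 m and z of breaker in the frame of plate between 0.003 and 0.009 m and angle between the x axis of each of breaker, supply, relay_socket and the x axis of plate, either way round below 0.12 rad and angle between each of breaker, supply, relay_socket's own z axis and vertical below 0.08 rad and x of supply in the frame of plate between -0.004 and 0.004 m and z of supply in the frame of plate between 0.003 and 0.009 m and x of relay_socket in the frame of plate between -0.004 and 0.004 m and z of relay_socket in the frame of plate between 0.003 and 0.009 m and horizontal distance between breaker and feed_terminal below 0.045 m and horizontal distance between supply and breaker below 0.06 m and horizontal distance between relay_socket and supply below 0.058 m and horizontal distance between relay and relay_socket below 0.005 m and z of relay in the frame of relay_socket between 0.025 and 0.031 m and angle between relay's own z axis and vertical below 0.1 rad and linear speed of each of breaker, supply, relay_socket, relay below 0.02 m/s); the robot touches nothing.
It fails at once if a bystander (screwdriver, stripper or note pad) was moved by more than 3 cm (distance of any of screwdriver, stripper, note_pad from where it was at the start of the episode above 0.03 m).
It also fails if it takes over 99 s, if anything falls off the work surface, if the arm or the gripper's body presses on something with over 40 N, if the wrist force passes 120 N, or if a joint passes its speed limit or range.

## Working session

There is one attempt and no reset: what is moved stays moved. The work goes in short steps, Python scripts to look and compute and a tool call to move; the robot and the scene stay as the last step left them, time stands still between calls to the robot, and variables do not carry over. Pictures are saved under pics/ and viewed, at most 14 in all, crops included, and the job is handed in when it is done.

Besides the shell and the picture viewer there is one more tool, called after "Emit:" as name(argument=value, ...) on one line, values as JSON. move_arm: Moves the arm, as the interface text tells. Its arguments: {"type":"object","properties":{"motion":{"type":"array"},"squeeze":{"type":"number"}},"required":["motion"]}

```bash
mkdir -p pics; ls; cat > h.py <<'E'
import numpy as np,cv2
from rig import get_obs,capture,camera_params,sign_off
from scipy.spatial.transform import Rotation as R
def att(p):
    a=np.array(p["attitude"],float)
    return a if a.shape==(3,3) else R.from_quat(a).as_matrix()
def cloud(name):
    p=camera_params(name); im,d=capture(name)
    K=np.array(p["K"]); v,u=np.mgrid[:384,:512]
    x=(u-K[0,2])/K[0,0]; y=(v-K[1,2])/K[1,1]
    P=np.stack([x*d,-y*d,-d],-1)@att(p).T+np.array(p["eye"])
    return im,d,P
E
python3 - <<'E'
from h import *
print(get_obs())
for n in("top","side","wrist"):
    p=camera_params(n);print(n,p)
    im,d,P=cloud(n)
    np.savez("c_"+n,im=im,d=d,P=P)
    cv2.imwrite(f"pics/{n}0.png",cv2.resize(im[:,:,::-1],(800,600),interpolation=cv2.INTER_CUBIC))
E
```

```text
pics
{'time_s': 0.0, 'qpos': array([ 1.18035060e+00,  1.24510072e-01,  1.65165469e+00, -5.48816972e-05,
        1.36749882e+00, -8.25855428e-02]), 'joint_vel': array([ 0.00069755, -0.00048323,  0.00065444, -0.00037636, -0.00028239,
       -0.00055824]), 'joint_torque': array([-3.12090478e-04, -4.17598164e+01, -3.59932494e+01,  7.74860848e-02,
        4.93098912e-02, -1.78521864e-04]), 'ee_pos': array([196.75312312, 618.83678204, 213.19525286]), 'tool_rot': array([ 1.53317345e-01,  9.88176461e-01, -1.01293193e-03, -2.16504288e-04]), 'ft_force': array([-0.23965506, -0.08187025,  0.34563316]), 'moment': array([ 0.03820204,  0.02892346, -0.00269112]), 'finger_force': 0.0, 'finger_gap': 95.1547561584029}
top {'K': array([[451.09734344,   0.        , 257.77819564],
       [  0.        , 451.09734344, 179.67489678],
       [  0.        ,   0.        ,   1.        ]]), 'eye': array([ 346.61741142,  108.45375116, 1621.04484636]), 'attitude': array([-0.04087808,  0.04060768,  0.71137265, -0.70044911])}
side {'K': array([[432.07245445,   0.        , 250.51204744],
       [  0.        , 432.07245445, 192.65038032],
       [  0.        ,   0.        ,   1.        ]]), 'eye': array([412.40692352, 963.48433594, 841.58082166]), 'attitude': array([-0.02498182,  0.39973792,  0.91439517, -0.05888101])}
wrist {'K': array([[297.31863964,   0.        , 253.92131204],
       [  0.        , 297.31863964, 191.20625144],
       [  0.        ,   0.        ,   1.        ]]), 'eye': array([119.92842688, 642.47362715, 383.39097455]), 'attitude': array([-0.11816282, -0.08487448,  0.58434301,  0.79835901])}
```

View pics/top0.png

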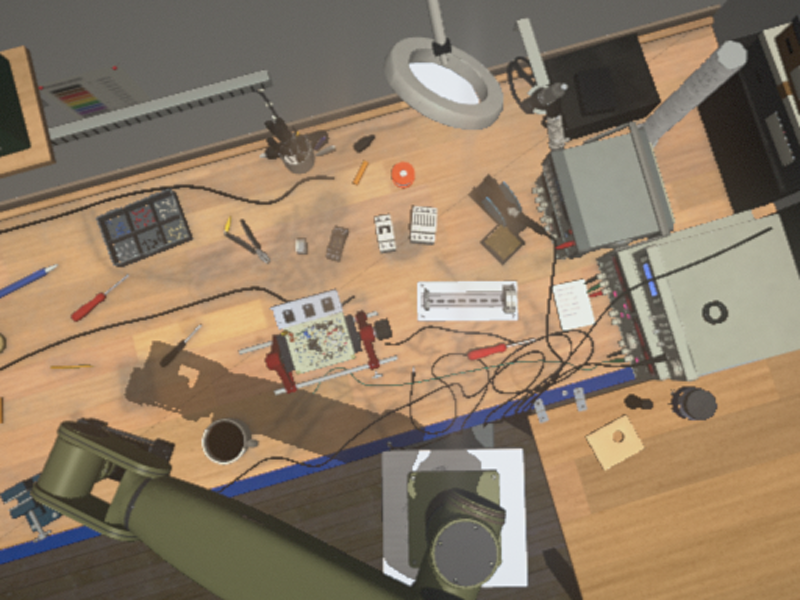

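View pics/side0.png

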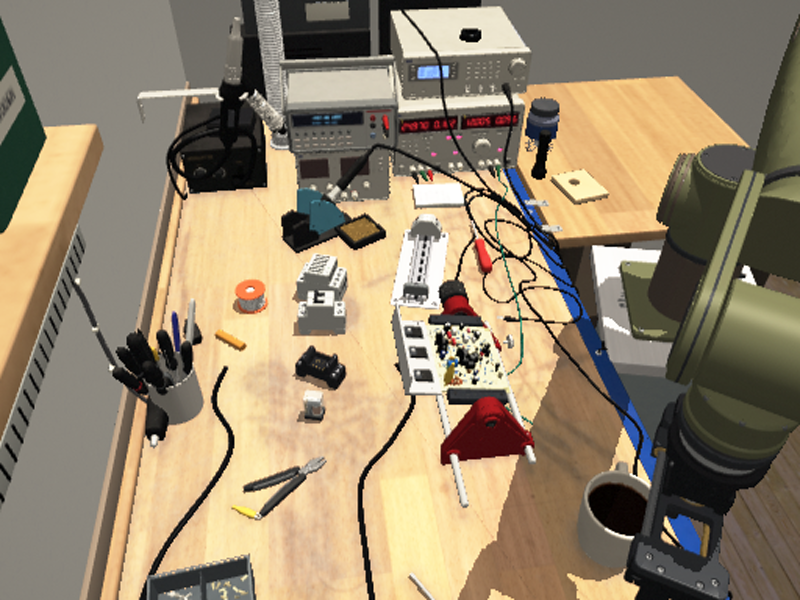

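Top view: the plate is at (467,300), with the feed terminal at its right end (510,298, the −y side). The supply is at (424,224), breaker (384,232), socket (338,242) and relay (301,246). Next I'll measure them from the depth.

```bash
python3 - <<'E'
from h import *
T=np.load("c_top.npz");S=np.load("c_side.npz")
print(T['P'][100:380:1,::1].shape)
A=lambda u,v:T['P'][int(v*.64),int(u*.64)]
for n,u,v in [("plate",467,288),("bench",360,280),("supply",424,224),("breaker",384,232),("socket",338,242),("relay",301,246),("feed",510,298)]: print(n,A(u,v).round(1))
for nm,C in(("top",T),("side",S)):
    P=C['P'].reshape(-1,3)
    for n,u,v,lo,hi,w in [("supply",424,224,58,76,60),("breaker",384,232,58,74,60),("socket",338,242,40,60,60),("relay",301,246,35,60,40),("feed",510,298,40,60,50),("rail",467,300,12,22,130)]:
        c=A(u,v)
        m=(abs(P[:,:2]-c[:2]).max(1)<w)&(P[:,2]>lo)&(P[:,2]<hi)
        Q=P[m]
        if len(Q)<5: print(nm,n,len(Q));continue
        r=cv2.minAreaRect(Q[:,:2].astype(np.float32))
        print(nm,n,len(Q),np.round(r[0],1),np.round(r[1],1),round(r[2],1),"z",np.percentile(Q[:,2],[10,50,90]).round(1))
for n,C,b in(("top",T,(245,110,350,210)),("side",S,(170,130,300,280))):
    im=C['im'][b[1]:b[3],b[0]:b[2],::-1]
    s=min(800/im.shape[1],600/im.shape[0]);cv2.imwrite(f"pics/{n}crop.png",cv2.resize(im,None,fx=s,fy=s,interpolation=cv2.INTER_CUBIC))
E
```

```text
(280, 512, 3)
plate [516.2 -37.3   1.6]
bench [538.3 208.    0.7]
supply [654.7  59.4  68.9]
breaker [637.3 150.4  74.7]
socket [627.1 256.3  21.3]
relay [613.6 339.2  44.7]
feed [ 488.5 -130.3   50.1]
top supply 197 [659.7  59.7] [54.1 45.1] 83.5 z [64.5 69.6 73.7]
top breaker 107 [641.9 148.7] [45.8 35.6] 8.2 z [64.1 69.1 72.6]
top socket 58 [621.6 259. ] [31.2 50.7] 74.5 z [40.8 46.8 51.1]
top relay 52 [613.8 340.5] [18.8 28.2] 89.1 z [44.6 50.4 55.9]
top feed 91 [ 485.8 -132.2] [24.  49.5] 88.4 z [43.  50.1 55.6]
top rail 396 [488.9 -38.3] [248.9 261.5] 89.1 z [13.5 17.5 20.9]
side supply 265 [657.2  55.5] [59.8 46.3] 83.4 z [62.7 69.9 72.1]
side breaker 205 [638.9 142.8] [45.1 41.9] 6.8 z [62.5 69.7 72.4]
side socket 100 [618.7 255.6] [33.4 50.5] 73.5 z [41.8 46.8 50.1]
side relay 135 [611.4 337.5] [27.4 22.5] 0.9 z [39.1 49.4 52.4]
side feed 96 [ 484.9 -134.1] [44.3 29.2] 2.5 z [41.8 48.4 53.8]
side rail 476 [488.2 -50.5] [258.8 228.6] 0.1 z [14.5 18.  20.8]
```

View pics/sidecrop.png

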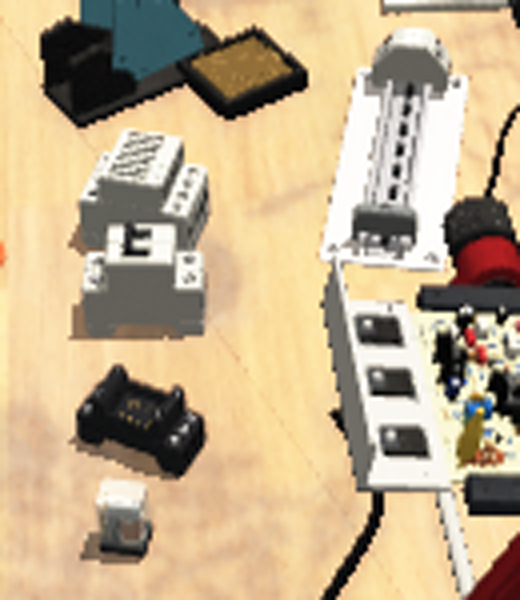

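The side crop shows supply and breaker side by side about 40 mm apart, then the socket and relay. The feed terminal is at the plate's far end (top of the crop) and the bracket is at the near end. All heights match the sizes given. I'll write a move helper and hover close for a wrist measurement.

```bash
cat >> h.py <<'E'
def wcloud():
    p=camera_params("wrist"); im,d=capture("wrist")
    K=np.array(p["K"]); v,u=np.mgrid[:384,:512]
    x=(u-K[0,2])/K[0,0]; y=(v-K[1,2])/K[1,1]; th=np.hypot(x,y)+1e-9
    k=np.tan(th)/th
    P=np.stack([x*k*d,-y*k*d,-d],-1)@att(p).T+np.array(p["eye"])
    return im,d,P
def rect(P,c,w,lo,hi,trim=0):
    P=P.reshape(-1,3); c=np.array(c)
    Q=P[(abs(P[:,:2]-c).max(1)<w)&(P[:,2]>lo)&(P[:,2]<hi)]
    if len(Q)<6: return None
    r=cv2.minAreaRect(Q[:,:2].astype(np.float32))
    return len(Q),np.round(r[0],1),np.round(r[1],1),round(r[2],1),np.round(np.median(Q[:,2]),1)
def go(x,y,z,yaw):
    """tool shift and turn (m, rad) to TCP x,y,z pointing down with tool y at world angle yaw deg"""
    o=get_obs(); r0=R.from_quat(o["tool_rot"])
    t=np.radians(yaw); ty=np.array([np.cos(t),np.sin(t),0]); tz=np.array([0,0,-1.])
    r1=R.from_matrix(np.stack([np.cross(ty,tz),ty,tz],1))
    s=r0.inv().apply(np.array([x,y,z])-o["ee_pos"])/1000
    return s.round(4),(r0.inv()*r1).as_rotvec().round(4),r0.inv().as_matrix().round(3).tolist()
E
python3 -c "
from h import *
print(go(600,190,260,8))"
```

```text
(array([-0.5142, -0.2867, -0.0461]), array([-1.5000e-03,  8.0000e-04,  1.1234e+00]), [[-0.953, 0.303, 0.0], [0.303, 0.953, -0.002], [-0.001, -0.001, -1.0]])
```

Emit:
move_arm(motion=[[0.095,-0.032,-0.018,-0.0461,0,0,0.07],[0.095,-0.064,-0.036,-0.0461,0,0,0.14],[0.095,-0.096,-0.054,-0.0461,0,0,0.21],[0.095,-0.129,-0.072,-0.0461,0,0,0.28],[0.095,-0.161,-0.09,-0.0461,0,0,0.35],[0.095,-0.193,-0.108,-0.0461,0,0,0.42],[0.095,-0.225,-0.125,-0.0461,0,0,0.49],[0.095,-0.257,-0.143,-0.0461,0,0,0.56],[0.095,-0.289,-0.161,-0.0461,0,0,0.63],[0.095,-0.321,-0.179,-0.0461,0,0,0.7]])

```text
time_s: 0.98
ee_pos: [449.4, 350.0, 260.3]
tool_rot: [0.484, 0.875, -0.0, -0.0]
ft_force: [-0.8, 0.2, 0.1]
finger_gap: 94.9
finger_force: 0.0
```

```bash
python3 -c "
from h import *
print(get_obs()['ee_pos'],go(600,190,260,8))"
```

```text
[449.40495772 349.98079884 260.28734868] (array([-0.2155,  0.0427,  0.0003]), array([-3.000e-04,  0.000e+00,  4.199e-01]), [[-0.531, 0.847, 0.0], [0.847, 0.531, -0.0], [-0.0, -0.0, -1.0]])
```

Emit:
move_arm(motion=[[0.095,-0.03,0.006,0,0,0,0.06],[0.095,-0.06,0.012,0,0,0,0.12],[0.095,-0.09,0.018,0,0,0,0.18],[0.095,-0.12,0.024,0,0,0,0.24],[0.095,-0.15,0.03,0,0,0,0.3],[0.095,-0.18,0.036,0,0,0,0.36],[0.095,-0.2155,0.0427,0,0,0,0.42],[0.095,-0.2155,0.0427,0,0,0,0.42],[0.095,-0.2155,0.0427,0,0,0,0.42],[0.095,-0.2155,0.0427,0,0,0,0.42]])

```text
time_s: 1.82
ee_pos: [599.3, 192.3, 260.0]
tool_rot: [0.655, 0.756, -0.0, -0.001]
ft_force: [-0.1, 0.1, -0.4]
finger_gap: 95.2
finger_force: 0.0
```

```bash
python3 - <<'E'
from h import *
print(get_obs()['ee_pos'])
im,d,P=wcloud()
cv2.imwrite("pics/w1.png",cv2.resize(im[:,:,::-1],(800,600),interpolation=cv2.INTER_CUBIC))
np.savez("w1",P=P,im=im,d=d)
for n,c,w,lo,hi in [("supply",(659,58),55,60,76),("breaker",(641,147),55,60,74),("socket",(620,257),55,40,56),("relay",(613,339),35,40,60),("feed",(485,-133),45,43,60),("bracket",(486,50),40,32,45)]:
    print(n,rect(P,c,w,lo,hi))
Q=P.reshape(-1,3)
for y in range(-120,80,20):
    m=(abs(Q[:,1]-y)<6)&(abs(Q[:,0]-488)<60)&(Q[:,2]>14)&(Q[:,2]<22)
    if m.sum()>3: print(y,np.percentile(Q[m,0],[2,98]).round(1),np.median(Q[m,2]).round(1))
E
```

```text
[599.33120044 192.28360201 260.02750585]
supply (776, array([659.1,  60.6]), array([42.2, 46.3]), 86.2, np.float64(69.8))
breaker (900, array([640.5, 142. ]), array([45.5, 36.7]), 9.0, np.float64(69.8))
socket (374, array([620.9, 253. ]), array([32.4, 51. ]), 71.8, np.float64(47.3))
relay (365, array([613.3, 334.5]), array([21.2, 27.6]), 87.2, np.float64(49.6))
feed None
bracket (6, array([509.5,  49.8]), array([8.8, 1.5]), 89.5, np.float64(33.1))
-120 [460.  505.1] 18.2
-100 [468.2 502.7] 18.2
-80 [468.7 502.5] 18.2
-60 [471.5 503.6] 18.2
0 [498.9 504.1] 17.9
20 [500.5 503.4] 18.1
60 [503.5 507.4] 17.9
```

View pics/w1.png

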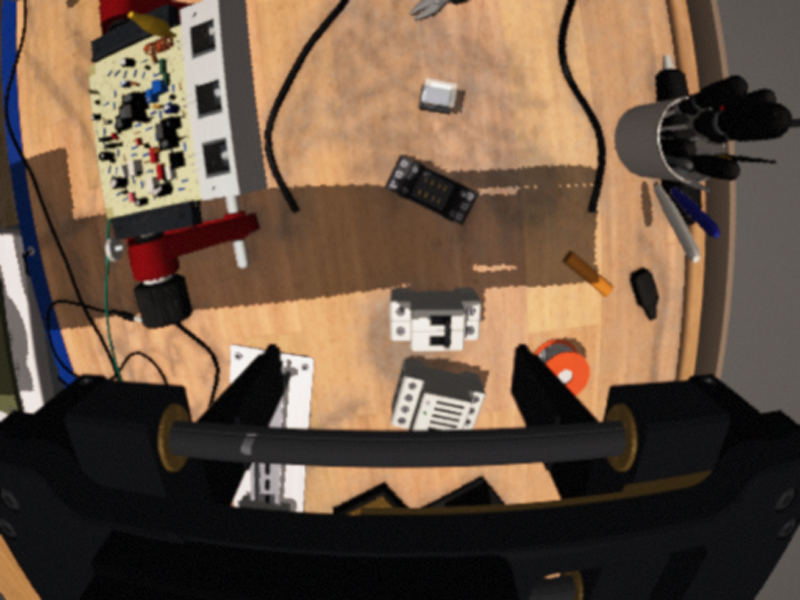

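Wrist view: relay (438,95), socket (432,190), breaker (435,320) and supply (440,395, partly hidden). The breaker measures 45.5×36.7 at z 69.8, as it should. Next I go to just above it.

```bash
python3 -c "
from h import *
print(go(640,143,125,8.5))"
```

```text
(array([-0.0552,  0.0334,  0.1352]), array([-0.0008, -0.0003, -0.0044]), [[-0.143, 0.99, 0.0], [0.99, 0.143, -0.001], [-0.001, 0.0, -1.0]])
```

Emit:
move_arm(motion=[[0.095,-0.014,0.008,0.03,0,0,0],[0.095,-0.028,0.017,0.06,0,0,0],[0.095,-0.042,0.025,0.09,0,0,0],[0.095,-0.0552,0.0334,0.12,0,0,-0.0044],[0.095,-0.0552,0.0334,0.1352,0,0,-0.0044],[0.095,-0.0552,0.0334,0.1352,0,0,-0.0044],[0.095,-0.0552,0.0334,0.1352,0,0,-0.0044],[0.095,-0.0552,0.0334,0.1352,0,0,-0.0044],[0.095,-0.0552,0.0334,0.1352,0,0,-0.0044],[0.095,-0.0552,0.0334,0.1352,0,0,-0.0044]])

```text
time_s: 2.7
ee_pos: [641.7, 143.2, 128.1]
tool_rot: [0.653, 0.758, 0.002, 0.001]
ft_force: [0.4, -0.2, -0.2]
finger_gap: 95.1
finger_force: 0.0
```

```bash
python3 - <<'E'
from h import *
print(get_obs()['ee_pos'])
im,d,P=wcloud()
cv2.imwrite("pics/w2.png",cv2.resize(im[:,:,::-1],(800,600),interpolation=cv2.INTER_CUBIC))
print(rect(P,(640,143),40,62,74),rect(P,(620,253),50,40,56),rect(P,(613,335),35,40,60))
print(go(640,143,74,8.5))
E
```

```text
[641.73155104 143.15450358 128.08456306]
(2124, array([641. , 142.2]), array([44.5, 36.4]), 8.8, np.float64(69.9)) (881, array([621. , 253.2]), array([32.6, 50.3]), 72.8, np.float64(47.2)) None
(array([ 0.0003, -0.0017,  0.0536]), array([ 0.0034, -0.    , -0.0002]), [[-0.148, 0.989, 0.0], [0.989, 0.148, 0.003], [0.003, 0.001, -1.0]])
```

View pics/w2.png

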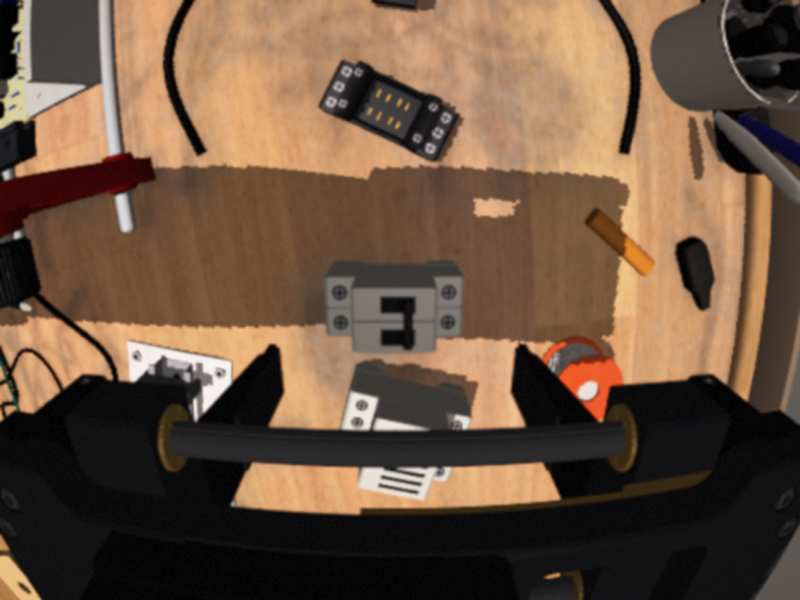

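The breaker sits centred between the fingers (nose around (395,320)), so I descend and grip.

Emit:
move_arm(motion=[[0.095,0,0,0.02,0,0,0],[0.095,0,0,0.04,0,0,0],[0.095,0,0,0.05,0,0,0],[0.095,0,0,0.05,0,0,0],[0.095,0,0,0.05,0,0,0],[0.03,0,0,0.05,0,0,0],[0.03,0,0,0.05,0,0,0],[0.03,0,0,0.05,0,0,0],[0.03,0,0,0.05,0,0,0],[0.03,0,0,0.05,0,0,0]], squeeze=25)

```text
time_s: 3.58
ee_pos: [641.0, 142.3, 76.0]
tool_rot: [0.653, 0.757, 0.0, 0.0]
ft_force: [-0.5, 0.4, 0.5]
finger_gap: 66.8
finger_force: 0.0
```

```bash
python3 -c "
from h import *
print(get_obs()['ee_pos'],get_obs()['finger_gap'],get_obs()['finger_force'])
print(go(600,0,260,0))"
```

```text
[641.04819171 142.30464918  76.02734011] 66.82222619560798 0.0
(array([-0.1347, -0.0613, -0.184 ]), array([ 1.000e-03, -1.000e-04,  1.474e-01]), [[-0.147, 0.989, -0.0], [0.989, 0.147, 0.001], [0.001, 0.0, -1.0]])
```

Emit:
move_arm(motion=[[0.03,0,0,0.001,0,0,0],[0.03,0,0,0.001,0,0,0],[0.03,0,0,0.001,0,0,0],[0.03,0,0,0.001,0,0,0],[0.03,0,0,0.001,0,0,0],[0.03,0,0,0.001,0,0,0],[0.03,0,0,0.001,0,0,0],[0.03,0,0,0.001,0,0,0],[0.03,0,0,-0.01,0,0,0],[0.03,0,0,-0.02,0,0,0]])

```text
time_s: 4.42
ee_pos: [640.2, 142.2, 95.5]
tool_rot: [0.653, 0.757, -0.001, -0.0]
ft_force: [0.8, 0.2, 0.0]
finger_gap: 30.0
finger_force: 0.0
```

```bash
python3 -c "
from h import *
print(go(560,-20,250,0))"
```

```text
(array([-0.1487, -0.1034, -0.1544]), array([-1.400e-03,  1.000e-04,  1.475e-01]), [[-0.147, 0.989, 0.0], [0.989, 0.147, -0.001], [-0.001, -0.0, -1.0]])
```

The fingers closed to 30 mm with no force, so the grasp missed. Looking.

```bash
python3 - <<'E'
from h import *
print(get_obs()['ee_pos'])
im,d,P=wcloud()
cv2.imwrite("pics/w3.png",cv2.resize(im[:,:,::-1],(800,600),interpolation=cv2.INTER_CUBIC))
print(rect(P,(640,143),40,62,74),rect(P,(640,143),40,75,84))
S=cloud("side");P=S[2]
print(rect(P,(639,143),60,62,74))
b=(180,120,290,230);cv2.imwrite("pics/s3.png",cv2.resize(S[0][b[1]:b[3],b[0]:b[2],::-1],(600,600),interpolation=cv2.INTER_CUBIC))
E
```

```text
[640.21299777 142.21437717  95.49772274]
(2455, array([640.8, 142.7]), array([44.4, 35.9]), 8.8, np.float64(69.9)) (276, array([647.4, 143.2]), array([ 6.3, 25.7]), 8.8, np.float64(77.9))
(196, array([642.5, 122.8]), array([45., 85.]), 9.0, np.float64(70.0))
```

View pics/s3.png

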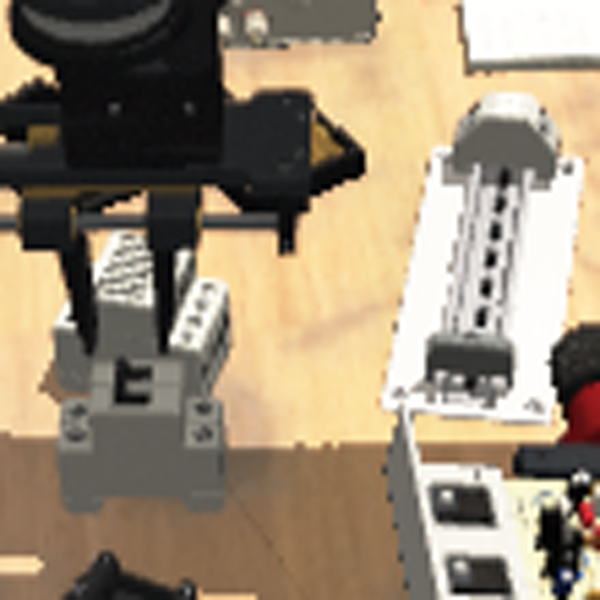

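View pics/w3.png

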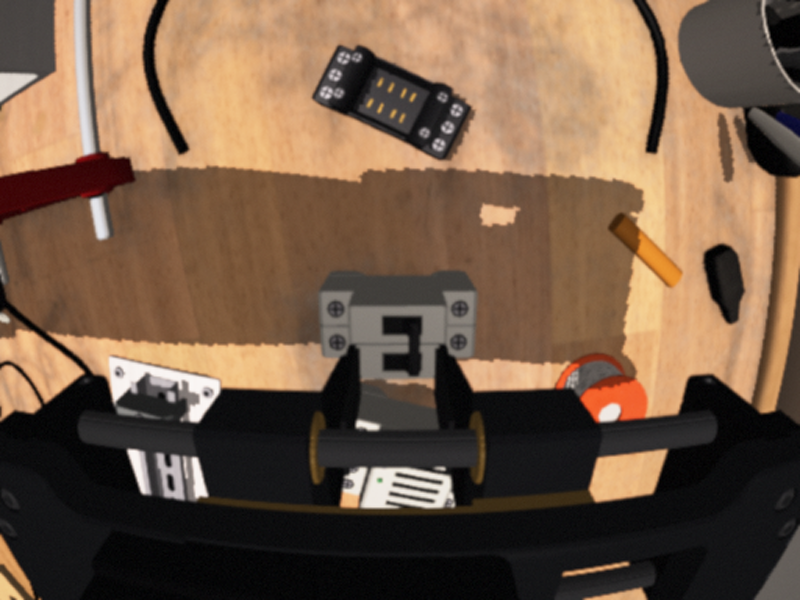

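The fingers are clearly on the −y side of the breaker (the gap towards the supply), not across its nose. I'll measure the fingertips themselves in the clouds.

```bash
python3 - <<'E'
from h import *
o=get_obs();print(o['ee_pos'],R.from_quat(o['tool_rot']).as_matrix().round(3).tolist())
im,d,P=wcloud()
f=.64
for u,v in [(342,395),(345,380),(350,360),(452,395),(448,375),(398,360),(400,490)]:
    print("w",u,v,P[int(v*f),int(u*f)].round(1),im[int(v*f),int(u*f)])
im,d,P=cloud("side")
for u,v in [(88,330),(88,345),(80,290),(165,330),(165,345),(160,290),(140,420),(140,300)]:
    U,V=180+u*110/600,120+v*110/600
    print("s",u,v,P[int(V),int(U)].round(1),im[int(V),int(U)])
im,d,P=cloud("top")
Q=P.reshape(-1,3);m=(abs(Q[:,0]-640)<120)&(abs(Q[:,1]-120)<120)&(Q[:,2]>140)&(Q[:,2]<220)
print("top gripper",m.sum(),cv2.minAreaRect(Q[m][:,:2].astype(np.float32)),Q[m].mean(0))
p=camera_params("wrist");print(p['eye'],att(p).round(3).tolist())
E
```

```text
[642.69697603 142.57352916  98.88857414] [[-0.147, 0.989, 0.005], [0.989, 0.147, 0.001], [-0.0, 0.005, -1.0]]
w 342 395 [624.2 150.4 140.9] [4 4 5]
w 345 380 [624.1 149.8 129.9] [6 8 9]
w 350 360 [624.8 150.2 114. ] [5 6 7]
w 452 395 [658.7 154.9 140. ] [5 7 7]
w 448 375 [658.5 155.3 127.4] [7 9 8]
w 398 360 [644.7 134.7  73.3] [ 8 10 10]
w 400 490 [658.3  54.5  68.8] [202 192 183]
s 88 330 [656.  155.  114.7] [20 18 19]
s 88 345 [655.7 158.8 107.9] [18 16 17]
s 80 290 [657.8 159.4 141.6] [13 11 12]
s 165 330 [620.9 149.  113.5] [16 16 16]
s 165 345 [621.3 149.8 103.8] [15 16 15]
s 160 290 [621.8 149.7 137.4] [18 17 17]
s 140 420 [635.3 160.   62.1] [96 94 88]
s 140 300 [650.   85.3  73.3] [227 223 209]
top gripper 13 ((730.7997436523438, 161.02748107910156), (2.968703031539917, 51.45307922363281), 8.59798812866211) [730.53550551 161.80002314 216.36007051]
[629.62655304 221.53976064 266.02962759] [[0.989, -0.141, -0.043], [0.147, 0.947, 0.285], [0.001, -0.289, 0.957]]
```

```bash
python3 - <<'E'
from h import *
o=get_obs();print(o['ee_pos'],o['finger_gap'])
for n in("wrist","side"):
    im,d,P=wcloud() if n=="wrist" else cloud(n)
    Q=P.reshape(-1,3);I=im.reshape(-1,3)
    for x0 in(621,659):
        m=(abs(Q[:,0]-x0)<9)&(abs(Q[:,1]-148)<18)&(Q[:,2]>80)&(Q[:,2]<170)&(I.max(1)<45)
        q=Q[m]
        print(n,x0,m.sum(),"zmin",np.sort(q[:,2])[:8].round(1),"y",np.percentile(q[:,1],[5,50,95]).round(1),"x",np.percentile(q[:,0],[5,50,95]).round(1))
E
```

```text
[640.94535436 142.30900038  95.97437276] 30.091827777486806
wrist 621 1084 zmin [95.6 96.4 96.7 97.  97.  98.6 99.1 99.6] y [132.8 149.  150.1] x [618.3 623.6 627.3]
wrist 659 1084 zmin [95.9 96.3 96.4 96.5 98.  98.7 99.  99. ] y [136.8 154.5 155.7] x [655.3 657.6 661.7]
side 621 61 zmin [ 97.   98.9  99.4 100.6 103.6 107.6 109.3 111.6] y [147.  150.3 153. ] x [613.6 618.3 622. ]
side 659 81 zmin [ 97.7  98.1 100.  101.3 102.3 105.5 106.4 106.6] y [142.6 155.3 157.9] x [654.  656.1 661.5]
```

Both the wrist and side cameras put the fingertips at about the reported TCP height, not 25 mm ahead of it. I'll open the fingers and measure the tips again, so the descent uses the real geometry.

Emit:
move_arm(motion=[[0.07,0,0,-0.005,0,0,0],[0.07,0,0,-0.005,0,0,0],[0.07,0,0,-0.005,0,0,0],[0.07,0,0,-0.005,0,0,0],[0.07,0,0,-0.005,0,0,0],[0.07,0,0,-0.005,0,0,0],[0.07,0,0,-0.005,0,0,0],[0.07,0,0,-0.005,0,0,0],[0.07,0,0,-0.005,0,0,0],[0.07,0,0,-0.005,0,0,0]])

```text
time_s: 5.6
ee_pos: [640.7, 142.3, 100.3]
tool_rot: [0.653, 0.757, -0.0, -0.0]
ft_force: [0.4, 0.4, 0.2]
finger_gap: 70.0
finger_force: 0.0
```

```bash
cat >> h.py <<'E'
def tips():
    """lowest dark finger points in tool coordinates (mm) from wrist and side clouds"""
    zs=[]
    for n in("wrist","side"):
        o=get_obs()
        im,d,P=wcloud() if n=="wrist" else cloud(n)
        q=R.from_quat(o['tool_rot']).inv().apply(P.reshape(-1,3)-o['ee_pos']);I=im.reshape(-1,3)
        for s in(-1,1):
            g=o['finger_gap']/2
            m=(s*q[:,1]>g-3)&(s*q[:,1]<g+14)&(abs(q[:,0])<18)&(q[:,2]>-60)&(q[:,2]<30)&(I.max(1)<45)
            k=q[m]
            if len(k)>5: print(n,s,len(k),o['ee_pos'][2].round(1),"tip z",np.sort(k[:,2])[::-1][:6].round(1),"x",np.percentile(k[:,0],[5,95]).round(1),"y",np.percentile(k[:,1],[5,95]).round(1))
E
python3 -c "
from h import *
print(get_obs()['finger_gap']);tips();tips()"
```

```text
69.98402371321004
wrist -1 1342 100.3 tip z [-1.5 -1.8 -2.  -2.4 -2.5 -2.7] x [-7.5 10.5] y [-42.4 -34.1]
wrist 1 1348 100.3 tip z [-0.9 -2.2 -2.2 -2.3 -2.3 -3. ] x [-7.7 10.5] y [35.4 43.6]
side -1 49 100.4 tip z [  0.5  -5.6  -8.7 -10.6 -14.3 -15.5] x [ 8.7 13.6] y [-45.2 -37.2]
side 1 70 100.4 tip z [ -2.7  -3.6  -3.6  -4.6  -9.4 -10.3] x [-0.6 13.4] y [34. 43.]
wrist -1 1346 100.4 tip z [-0.9 -1.4 -1.4 -1.9 -2.  -2.1] x [-7.5 10.4] y [-42.4 -34.2]
wrist 1 1347 100.4 tip z [-1.4 -1.5 -1.6 -2.3 -2.4 -2.6] x [-7.8 10.4] y [35.3 43.7]
side -1 48 100.3 tip z [ -0.8  -3.7  -7.8 -11.2 -12.8 -13.4] x [ 9.5 13.7] y [-43.8 -37.2]
side 1 74 100.3 tip z [-3.3 -4.2 -4.7 -5.  -6.4 -9.3] x [-1.1 13.3] y [34.2 43.2]
```

The measurements agree: tips are within about 1 mm of the reported TCP, so the reported frame is 25 mm beyond where the text puts it. I'll plan with TCP = tip. Descend by 50 to bring the tips to z≈50, above the 46 mm shoulders, then grip.

Emit:
move_arm(motion=[[0.07,0,0,0.02,0,0,0],[0.07,0,0,0.04,0,0,0],[0.07,0,0,0.05,0,0,0],[0.07,0,0,0.05,0,0,0],[0.035,0,0,0.05,0,0,0],[0.035,0,0,0.05,0,0,0],[0.035,0,0,0.05,0,0,0],[0.035,0,0,0.05,0,0,0],[0.035,0,0,0.05,0,0,0],[0.035,0,0,0.05,0,0,0]], squeeze=25)

```text
time_s: 6.63
ee_pos: [641.2, 142.3, 51.4]
tool_rot: [0.653, 0.757, 0.0, 0.0]
ft_force: [0.3, 0.4, 3.3]
finger_gap: 44.9
finger_force: 25.0
```

```bash
python3 -c "
from h import *
print(get_obs()['ee_pos'])
print(go(560,-20,240,0))"
```

```text
[641.21618041 142.3477536   51.44742536]
(array([-0.1487, -0.1039, -0.1887]), array([ 1.300e-03, -1.000e-04,  1.474e-01]), [[-0.147, 0.989, -0.0], [0.989, 0.147, 0.001], [0.001, 0.0, -1.0]])
```

Gripped: gap 44.9 mm, force 25 N. Lift and carry.

Emit:
move_arm(motion=[[0.035,0,0,-0.03,0,0,0],[0.035,0,0,-0.065,0,0,0],[0.035,0,0,-0.1,0,0,0],[0.035,0,0,-0.135,0,0,0],[0.035,-0.03,-0.02,-0.165,0,0,0.05],[0.035,-0.06,-0.04,-0.1887,0,0,0.1],[0.035,-0.09,-0.06,-0.1887,0,0,0.147],[0.035,-0.12,-0.08,-0.1887,0,0,0.147],[0.035,-0.1487,-0.1039,-0.1887,0,0,0.147],[0.035,-0.1487,-0.1039,-0.1887,0,0,0.147]])

```text
time_s: 7.47
ee_pos: [557.0, -24.5, 238.8]
tool_rot: [0.709, 0.706, -0.002, 0.0]
ft_force: [0.0, 0.8, -1.6]
finger_gap: 44.8
finger_force: 25.0
```

```bash
python3 -c "
from h import *
print(go(490,-170,240,0))"
```

```text
(array([-0.1458, -0.0664, -0.0007]), array([-0.0017,  0.0025, -0.0042]), [[0.004, 1.0, -0.003], [1.0, -0.004, -0.002], [-0.002, -0.003, -1.0]])
```

Emit:
move_arm(motion=[[0.035,-0.03,-0.014,0,0,0,0],[0.035,-0.06,-0.028,0,0,0,0],[0.035,-0.09,-0.042,0,0,0,0],[0.035,-0.12,-0.056,0,0,0,0],[0.035,-0.146,-0.066,0,0,0,0],[0.035,-0.146,-0.066,0,0,0,0],[0.035,-0.146,-0.066,0,0,0,0],[0.035,-0.146,-0.066,0,0,0,0],[0.035,-0.146,-0.066,0,0,0,0],[0.035,-0.146,-0.066,0,0,0,0]])

```text
time_s: 8.3
ee_pos: [494.2, -165.1, 238.9]
tool_rot: [0.706, 0.708, 0.0, -0.0]
ft_force: [-0.2, 0.8, -1.3]
finger_gap: 44.6
finger_force: 25.0
```

```bash
python3 - <<'E'
from h import *
o=get_obs();print(o['ee_pos'],o['finger_gap'],o['finger_force'])
im,d,P=wcloud();np.savez("w4",P=P,im=im)
cv2.imwrite("pics/w4.png",cv2.resize(im[:,:,::-1],(800,600),interpolation=cv2.INTER_CUBIC))
print("feed",rect(P,(486,-133),32,48,56),rect(P,(486,-133),45,30,56))
print("bracket",rect(P,(486,55),40,34,44))
print("supply",rect(P,(659,60),55,62,76))
Q=P.reshape(-1,3)
ys=[];cs=[]
for y in range(-110,80,10):
    m=(abs(Q[:,1]-y)<5)&(abs(Q[:,0]-488)<30)&(Q[:,2]>15)&(Q[:,2]<21)
    if m.sum()>3: print(y,m.sum(),Q[m,0].min().round(1),Q[m,0].max().round(1),np.median(Q[m,2]).round(1))
E
```

```text
[ 494.16312271 -165.12112414  238.90571341] 44.637857977047 24.99923050403595
feed (471, array([ 485.1, -138.8]), array([23.8, 29.4]), 89.8, np.float64(51.7)) (953, array([ 485.4, -138.5]), array([24.6, 58.1]), 89.3, np.float64(47.8))
bracket (200, array([486.4,  47.8]), array([ 8.7, 43.8]), 89.2, np.float64(37.5))
supply (828, array([657.4,  44.5]), array([37.4, 46.3]), 84.5, np.float64(69.5))
-110 61 468.6 501.4 17.9
-100 64 468.7 501.4 17.7
-90 53 468.8 502.6 17.9
-80 64 468.7 502.6 18.0
-70 56 468.8 502.5 17.7
-60 65 467.6 502.5 17.8
-50 60 467.7 502.5 17.9
-40 60 468.8 502.4 17.8
-30 61 468.8 502.4 17.6
-20 64 468.8 502.4 17.5
-10 61 468.8 503.6 17.8
0 64 468.7 503.6 17.8
10 55 468.7 503.6 17.6
20 51 469.9 503.6 17.7
30 48 469.8 503.6 17.8
40 68 464.5 507.4 17.9
```

View pics/w4.png

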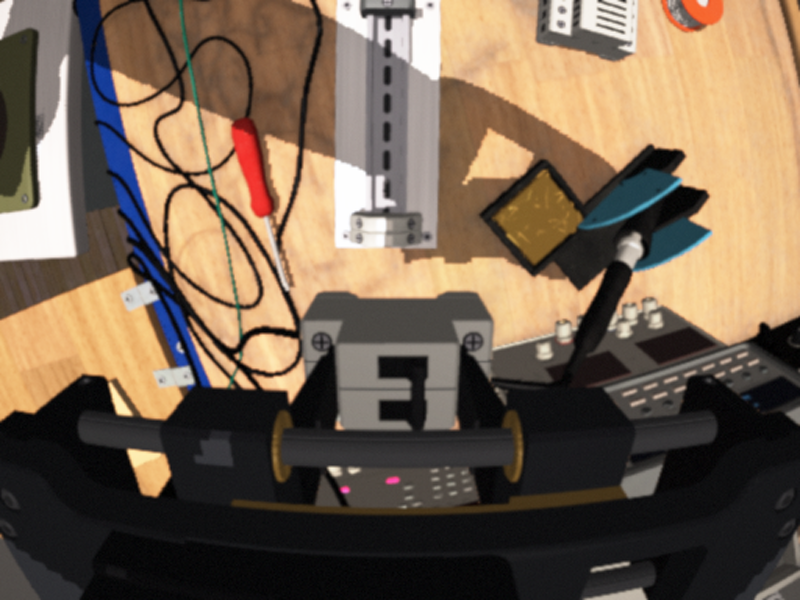

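The picture shows the plate with the feed terminal at (387,230), the screwdriver at (255,170), and the breaker held squarely. The rail middle is x≈485.3 at y −100, tilted about −0.6°; the feed terminal is at y≈−138.5. The breaker goes to y≈−103.5.

```bash
python3 - <<'E'
from h import *
im,d,P=wcloud();o=get_obs();print(o['ee_pos'])
q=R.from_quat(o['tool_rot']).inv().apply(P.reshape(-1,3)-o['ee_pos'])
m=(abs(q[:,0])<30)&(abs(q[:,1])<45)&(q[:,2]<-12)&(q[:,2]>-24)&(im.reshape(-1,3).max(1)>60)
print(m.sum(),cv2.minAreaRect(q[m][:,:2].astype(np.float32)),np.median(q[m][:,2]))
print(go(485.3,-103.5,110,-0.65))
E
```

```text
[ 494.13004285 -165.2443359   238.94670631]
3547 ((0.2984485626220703, 0.6770248413085938), (59.73465347290039, 37.196372985839844), 89.75343322753906) -18.3267494939234
(array([ 0.0617, -0.0087,  0.129 ]), array([-0.0002, -0.0001,  0.0133]), [[-0.002, 1.0, 0.0], [1.0, 0.002, -0.0], [-0.0, 0.0, -1.0]])
```

Emit:
move_arm(motion=[[0.035,0.02,-0.003,0.03,0,0,0.0133],[0.035,0.04,-0.006,0.06,0,0,0.0133],[0.035,0.0617,-0.0087,0.09,0,0,0.0133],[0.035,0.0617,-0.0087,0.12,0,0,0.0133],[0.035,0.0617,-0.0087,0.129,0,0,0.0133],[0.035,0.0617,-0.0087,0.129,0,0,0.0133],[0.035,0.0617,-0.0087,0.129,0,0,0.0133],[0.035,0.0617,-0.0087,0.129,0,0,0.0133],[0.035,0.0617,-0.0087,0.129,0,0,0.0133],[0.035,0.0617,-0.0087,0.129,0,0,0.0133]])

```text
time_s: 9.23
ee_pos: [486.5, -105.2, 112.2]
tool_rot: [0.712, 0.702, 0.001, 0.002]
ft_force: [-0.1, 0.8, -2.0]
finger_gap: 44.3
finger_force: 25.0
```

```bash
python3 - <<'E'
from h import *
print(get_obs()['ee_pos'],go(485.3,-103.5,57,-0.65))
im,d,P=wcloud();Q=P.reshape(-1,3)
for y in range(-60,40,20):
    m=(abs(Q[:,1]-y)<8)&(abs(Q[:,0]-488)<28)&(Q[:,2]>15)&(Q[:,2]<21)
    if m.sum()>3: print(y,m.sum(),Q[m,0].min().round(1),Q[m,0].max().round(1),np.median(Q[m,2]).round(1))
print("bracket",rect(P,(486,48),40,34,44))
E
```

```text
[ 486.49617374 -105.19794826  112.21481431] (array([ 0.0017, -0.0014,  0.0552]), array([ 0.0035,  0.0012, -0.0021]), [[0.013, 1.0, -0.001], [1.0, -0.013, 0.003], [0.003, -0.001, -1.0]])
-60 208 468.4 502.7 17.8
-40 213 468.3 502.8 17.8
-20 215 468.5 502.9 17.8
0 212 468.8 503.9 17.7
20 201 468.4 503.4 17.7
bracket (569, array([486.4,  48.9]), array([10.2, 42.8]), 90.0, np.float64(37.7))
```

Emit:
move_arm(motion=[[0.035,0,0,0.015,0,0,0],[0.035,0,0,0.035,0,0,0],[0.035,0,0,0.035,0,0,0],[0.035,0,0,0.035,0,0,0],[0.035,0,0,0.035,0,0,0],[0.035,0,0,0.035,0,0,0],[0.035,0,0,0.035,0,0,0],[0.035,0,0,0.035,0,0,0],[0.035,0,0,0.035,0,0,0],[0.035,0,0,0.035,0,0,0]])

```text
time_s: 10.12
ee_pos: [485.3, -104.4, 75.4]
tool_rot: [0.712, 0.703, 0.0, 0.0]
ft_force: [0.1, 0.0, -1.7]
finger_gap: 45.0
finger_force: 25.0
```

```bash
python3 - <<'E'
from h import *
print(get_obs()['ee_pos'],go(485.4,-103.5,57,-0.5))
E
```

```text
[ 485.27676446 -104.43854461   75.40176575] (array([0.0009, 0.0001, 0.0184]), array([ 0.0005,  0.0001, -0.0041]), [[0.013, 1.0, -0.0], [1.0, -0.013, 0.0], [0.0, -0.0, -1.0]])
```

Descend gently and watch the force.

Emit:
move_arm(motion=[[0.035,0.0009,0,0.004,0,0,-0.004],[0.035,0.0009,0,0.008,0,0,-0.004],[0.035,0.0009,0,0.011,0,0,-0.004],[0.035,0.0009,0,0.014,0,0,-0.004],[0.035,0.0009,0,0.016,0,0,-0.004],[0.035,0.0009,0,0.018,0,0,-0.004],[0.035,0.0009,0,0.0185,0,0,-0.004],[0.035,0.0009,0,0.0185,0,0,-0.004],[0.035,0.0009,0,0.0185,0,0,-0.004],[0.035,0.0009,0,0.0185,0,0,-0.004]])

```text
time_s: 10.95
ee_pos: [485.2, -103.6, 57.4]
tool_rot: [0.71, 0.704, -0.0, -0.0]
ft_force: [-3.0, 1.1, 5.4]
finger_gap: 44.8
finger_force: 25.0
```

Seated: z 57.4 as predicted, with light contact. Release and retreat upward.

Emit:
move_arm(motion=[[0.07,0,0,0,0,0,0],[0.07,0,0,0,0,0,0],[0.07,0,0,0,0,0,0],[0.07,0,0,0,0,0,0],[0.07,0,0,0,0,0,0],[0.07,0,0,0,0,0,0],[0.07,0,0,-0.03,0,0,0],[0.07,0,0,-0.065,0,0,0],[0.07,0,0,-0.1,0,0,0],[0.07,0,0,-0.12,0,0,0]])

```text
time_s: 11.78
ee_pos: [486.6, -104.0, 180.8]
tool_rot: [0.71, 0.704, 0.001, 0.002]
ft_force: [0.8, -0.3, 0.3]
finger_gap: 70.1
finger_force: 0.0
```

```bash
python3 - <<'E'
from h import *
o=get_obs();print(o['ee_pos'],o['finger_gap'],go(659,15,180,-6))
im,d,P=wcloud()
print("breaker",rect(P,(485,-103),40,70,79))
E
```

```text
[ 486.61233617 -103.97507898  180.79940151] 70.1427456861999 (array([0.1205, 0.1713, 0.0015]), array([0.0051, 0.0013, 0.0958]), [[0.009, 1.0, -0.002], [1.0, -0.009, 0.005], [0.005, -0.002, -1.0]])
breaker (1531, array([ 485.3, -103.6]), array([36.2, 44.7]), 90.0, np.float64(76.0))
```

The breaker is seated at (485.3, −103.6), top at 76.0, square. Now the supply.

Emit:
move_arm(motion=[[0.07,0.02,0.028,0,0,0,0.03],[0.07,0.04,0.057,0,0,0,0.06],[0.07,0.06,0.085,0,0,0,0.094],[0.07,0.08,0.114,0,0,0,0.094],[0.07,0.1,0.143,0,0,0,0.094],[0.07,0.1205,0.171,0,0,0,0.094],[0.07,0.1205,0.171,0,0,0,0.094],[0.07,0.1205,0.171,0,0,0,0.094],[0.07,0.1205,0.171,0,0,0,0.094],[0.07,0.1205,0.171,0,0,0,0.094]])

```text
time_s: 12.67
ee_pos: [656.3, 14.8, 176.3]
tool_rot: [0.743, 0.67, -0.0, -0.0]
ft_force: [1.2, 0.0, -0.5]
finger_gap: 70.2
finger_force: 0.0
```

```bash
python3 - <<'E'
from h import *
im,d,P=wcloud();o=get_obs();print(o['ee_pos'],o['tool_rot'])
r=rect(P,(658,55),50,62,76);print("supply",r, rect(P,(620,253),50,40,56))
x,y=r[1]
print(go(x,y,100,-6.5))
E
```

```text
[656.30805108  14.70523094 176.56975237] [ 7.42865175e-01  6.69441042e-01 -1.48998220e-04 -4.25755885e-05]
supply (2674, array([659. ,  53.4]), array([53.9, 44.6]), 84.0, np.float64(69.9)) None
(array([ 0.0388, -0.0013,  0.0766]), array([-0.0003,  0.0002,  0.0096]), [[0.104, 0.995, -0.0], [0.995, -0.104, -0.0], [-0.0, -0.0, -1.0]])
```

Emit:
move_arm(motion=[[0.07,0.013,0,0.02,0,0,0],[0.07,0.026,-0.001,0.04,0,0,0],[0.07,0.0388,-0.0013,0.06,0,0,0],[0.07,0.0388,-0.0013,0.08,0,0,0],[0.07,0.0388,-0.0013,0.09,0,0,0],[0.07,0.0388,-0.0013,0.09,0,0,0],[0.07,0.0388,-0.0013,0.09,0,0,0],[0.07,0.0388,-0.0013,0.09,0,0,0],[0.07,0.0388,-0.0013,0.09,0,0,0],[0.07,0.0388,-0.0013,0.09,0,0,0]])

```text
time_s: 13.55
ee_pos: [660.9, 53.9, 88.4]
tool_rot: [0.743, 0.67, 0.001, 0.001]
ft_force: [-0.2, -0.1, 0.8]
finger_gap: 70.0
finger_force: 0.0
```

```bash
python3 - <<'E'
from h import *
print(get_obs()['ee_pos'],go(659,53.4,51,-6))
E
```

```text
[660.88978076  53.86933053  88.38808476] (array([-0.0007, -0.0019,  0.0374]), array([ 0.0028, -0.0003,  0.0014]), [[0.103, 0.995, 0.0], [0.995, -0.103, 0.003], [0.003, 0.0, -1.0]])
```

Emit:
move_arm(motion=[[0.07,0,-0.001,0.015,0,0,0],[0.07,0,-0.001,0.03,0,0,0],[0.07,0,-0.001,0.0355,0,0,0],[0.07,0,-0.001,0.0355,0,0,0],[0.035,0,-0.001,0.0355,0,0,0],[0.035,0,-0.001,0.0355,0,0,0],[0.035,0,-0.001,0.0355,0,0,0],[0.035,0,-0.001,0.0355,0,0,0],[0.035,0,-0.001,0.0355,0,0,0],[0.035,0,-0.001,0.0355,0,0,0]])

```text
time_s: 14.38
ee_pos: [659.1, 54.3, 51.7]
tool_rot: [0.743, 0.67, 0.0, 0.0]
ft_force: [-0.8, -0.0, 2.6]
finger_gap: 44.9
finger_force: 25.0
```

```bash
python3 - <<'E'
from h import *
o=get_obs();print(o['ee_pos'],o['finger_force'],go(486,-53.6,180,-0.5),go(486,-53.6,230,-0.5)[0])
E
```

```text
[659.0896471   54.31562472  51.66195695] 25.00012367963791 (array([-0.1251, -0.161 , -0.1284]), array([ 0.0005, -0.    , -0.0941]), [[0.103, 0.995, 0.0], [0.995, -0.103, 0.001], [0.001, -0.0, -1.0]]) [-0.1251 -0.161  -0.1784]
```

Gripped (44.9 mm, 25 N). Lift and carry it to above the rail.

Emit:
move_arm(motion=[[0.035,0,0,-0.03,0,0,0],[0.035,0,0,-0.065,0,0,0],[0.035,0,0,-0.1,0,0,0],[0.035,-0.02,-0.025,-0.1284,0,0,-0.03],[0.035,-0.042,-0.055,-0.1284,0,0,-0.06],[0.035,-0.065,-0.085,-0.1284,0,0,-0.094],[0.035,-0.085,-0.11,-0.1284,0,0,-0.094],[0.035,-0.105,-0.136,-0.1284,0,0,-0.094],[0.035,-0.1251,-0.161,-0.1284,0,0,-0.094],[0.035,-0.1251,-0.161,-0.1284,0,0,-0.094]])

```text
time_s: 15.22
ee_pos: [481.2, -55.3, 177.7]
tool_rot: [0.711, 0.703, -0.002, -0.001]
ft_force: [1.1, -0.2, -3.1]
finger_gap: 44.6
finger_force: 25.0
```

Emit:
move_arm(motion=[[0.035,0,0,0.02,0,0,0],[0.035,0,0,0.04,0,0,0],[0.035,0,0,0.06,0,0,0],[0.035,0,0,0.07,0,0,0],[0.035,0,0,0.07,0,0,0],[0.035,0,0,0.07,0,0,0],[0.035,0,0,0.07,0,0,0],[0.035,0,0,0.07,0,0,0],[0.035,0,0,0.07,0,0,0],[0.035,0,0,0.07,0,0,0]])

```text
time_s: 16.05
ee_pos: [486.6, -53.7, 110.5]
tool_rot: [0.71, 0.704, 0.001, 0.001]
ft_force: [-0.2, -0.4, -3.0]
finger_gap: 45.0
finger_force: 25.0
```

```bash
python3 - <<'E'
from h import *
im,d,P=wcloud();o=get_obs();print(o['ee_pos'],o['finger_gap'])
q=R.from_quat(o['tool_rot']).inv().apply(P.reshape(-1,3)-o['ee_pos'])
m=(abs(q[:,0])<40)&(abs(q[:,1])<45)&(q[:,2]<-12)&(q[:,2]>-24)&(im.reshape(-1,3).max(1)>70)
r=cv2.minAreaRect(q[m][:,:2].astype(np.float32));print(r,np.median(q[m][:,2]))
print(go(485.8,-52.7,57.5,-0.5))
E
```

```text
[486.36124178 -53.68097992 110.25671154] 44.7548895844284
((4.14869499206543, 0.8424587249755859), (59.68899917602539, 45.4703369140625), 88.84542846679688) -18.40224517879836
(array([ 0.001 , -0.0006,  0.0528]), array([ 0.0013,  0.0003, -0.0001]), [[0.009, 1.0, -0.0], [1.0, -0.009, 0.001], [0.001, -0.0, -1.0]])
```

Emit:
move_arm(motion=[[0.035,0.0005,0,0.015,0,0,0],[0.035,0.0005,0,0.03,0,0,0],[0.035,0.0005,0,0.034,0,0,0],[0.035,0.0005,0,0.038,0,0,0],[0.035,0.0005,0,0.042,0,0,0],[0.035,0.0005,0,0.046,0,0,0],[0.035,0.0005,0,0.049,0,0,0],[0.035,0.0005,0,0.051,0,0,0],[0.035,0.0005,0,0.051,0,0,0],[0.035,0.0005,0,0.051,0,0,0]])

```text
time_s: 16.93
ee_pos: [486.0, -53.1, 58.6]
tool_rot: [0.71, 0.704, 0.0, 0.0]
ft_force: [-0.9, 0.2, -3.0]
finger_gap: 44.8
finger_force: 25.0
```

Another 1.2 mm to go. Lower, release and rise.

Emit:
move_arm(motion=[[0.035,0,0,0.0012,0,0,0],[0.035,0,0,0.0012,0,0,0],[0.07,0,0,0.0012,0,0,0],[0.07,0,0,0.0012,0,0,0],[0.07,0,0,0.0012,0,0,0],[0.07,0,0,0.0012,0,0,0],[0.07,0,0,-0.03,0,0,0],[0.07,0,0,-0.065,0,0,0],[0.07,0,0,-0.1,0,0,0],[0.07,0,0,-0.12,0,0,0]])

```text
time_s: 17.77
ee_pos: [487.6, -53.4, 183.1]
tool_rot: [0.71, 0.704, 0.002, 0.002]
ft_force: [1.3, 0.5, 0.1]
finger_gap: 70.1
finger_force: 0.0
```

```bash
python3 - <<'E'
from h import *
im,d,P=wcloud();o=get_obs();print(o['ee_pos'],o['finger_gap'])
print("supply",rect(P,(486,-53),38,70,80),"breaker",rect(P,(486,-104),20,70,79))
print(go(621,200,175,-17.5))
E
```

```text
[489.56466735 -53.872749   186.73179098] 70.06064550149513
supply (2767, array([486.6, -59.1]), array([64.2, 44.9]), 89.2, np.float64(75.9)) breaker (1146, array([ 486. , -103.7]), array([36.9, 39.9]), 89.6, np.float64(75.8))
(array([0.2551, 0.129 , 0.0126]), array([0.0119, 0.0006, 0.2965]), [[0.009, 1.0, -0.002], [1.0, -0.009, 0.012], [0.012, -0.002, -1.0]])
```

The supply is seated (top at 75.9). Next is the socket.

Emit:
move_arm(motion=[[0.07,0.032,0.016,0,0,0,0.037],[0.07,0.064,0.032,0,0,0,0.074],[0.07,0.096,0.048,0,0,0,0.111],[0.07,0.128,0.064,0,0,0,0.148],[0.07,0.16,0.08,0,0,0,0.185],[0.07,0.192,0.096,0,0,0,0.222],[0.07,0.224,0.112,0,0,0,0.26],[0.07,0.2551,0.129,0.007,0,0,0.2965],[0.07,0.2551,0.129,0.007,0,0,0.2965],[0.07,0.2551,0.129,0.007,0,0,0.2965]])

```text
time_s: 18.65
ee_pos: [617.0, 202.2, 170.0]
tool_rot: [0.806, 0.592, -0.001, -0.0]
ft_force: [-0.3, -0.1, 0.1]
finger_gap: 70.0
finger_force: 0.0
```

```bash
python3 - <<'E'
from h import *
im,d,P=wcloud();o=get_obs();print(o['ee_pos'])
r=rect(P,(621,253),50,42,56);print("socket",r,"relay",rect(P,(613,335),35,42,60))
print(go(*r[1],100,r[3]-90 if r[3]>45 else r[3]))
E
```

```text
[616.81142551 201.12772301 170.53857027]
socket (613, array([620.7, 253.5]), array([31.6, 49.6]), 72.6, np.float64(47.4)) relay (609, array([613.5, 334.8]), array([27.4, 21.7]), 0.3, np.float64(49.6))
(array([ 0.0512, -0.0119,  0.0705]), array([-0.0012,  0.0012, -0.0003]), [[0.299, 0.954, -0.001], [0.954, -0.299, -0.001], [-0.002, -0.001, -1.0]])
```

Emit:
move_arm(motion=[[0.07,0.017,-0.004,0.02,0,0,0],[0.07,0.034,-0.008,0.04,0,0,0],[0.07,0.0512,-0.0119,0.06,0,0,0],[0.07,0.0512,-0.0119,0.08,0,0,0],[0.07,0.0512,-0.0119,0.1,0,0,0],[0.07,0.0512,-0.0119,0.1,0,0,0],[0.07,0.0512,-0.0119,0.1,0,0,0],[0.07,0.0512,-0.0119,0.1,0,0,0],[0.07,0.0512,-0.0119,0.1,0,0,0],[0.07,0.0512,-0.0119,0.1,0,0,0]])

```text
time_s: 19.53
ee_pos: [622.5, 253.2, 73.8]
tool_rot: [0.807, 0.591, 0.002, 0.001]
ft_force: [-0.0, -0.6, 0.3]
finger_gap: 69.8
finger_force: 0.0
```

```bash
python3 - <<'E'
from h import *
print(get_obs()['ee_pos'],go(620.7,253.5,31.5,-17.5))
E
```

```text
[622.45310311 253.18854436  73.7852323 ] (array([-0.0003, -0.0019,  0.0423]), array([ 0.0029, -0.0019, -0.0005]), [[0.301, 0.954, 0.002], [0.954, -0.301, 0.003], [0.003, 0.001, -1.0]])
```

Emit:
move_arm(motion=[[0.07,0,-0.001,0.015,0,0,0],[0.07,0,-0.001,0.03,0,0,0],[0.07,0,-0.001,0.0395,0,0,0],[0.07,0,-0.001,0.0395,0,0,0],[0.04,0,-0.001,0.0395,0,0,0],[0.04,0,-0.001,0.0395,0,0,0],[0.04,0,-0.001,0.0395,0,0,0],[0.04,0,-0.001,0.0395,0,0,0],[0.04,0,-0.001,0.0395,0,0,0],[0.04,0,-0.001,0.0395,0,0,0]], squeeze=20)

```text
time_s: 20.37
ee_pos: [620.2, 253.6, 32.0]
tool_rot: [0.806, 0.591, -0.0, -0.0]
ft_force: [0.5, 0.0, -0.2]
finger_gap: 49.5
finger_force: 20.0
```

```bash
python3 - <<'E'
from h import *
o=get_obs();print(o['ee_pos'],o['finger_force'],go(486.2,-5.5,160,-0.4))
E
```

```text
[620.16010305 253.55127067  31.95099429] 19.999761879444122 (array([-0.2873, -0.0499, -0.128 ]), array([-0.    ,  0.    , -0.2984]), [[0.301, 0.954, -0.0], [0.954, -0.301, -0.0], [-0.0, -0.0, -1.0]])
```

Emit:
move_arm(motion=[[0.04,0,0,-0.03,0,0,0],[0.04,0,0,-0.065,0,0,0],[0.04,0,0,-0.1,0,0,0],[0.04,0,0,-0.128,0,0,0],[0.04,-0.035,-0.006,-0.128,0,0,-0.04],[0.04,-0.07,-0.012,-0.128,0,0,-0.08],[0.04,-0.105,-0.018,-0.128,0,0,-0.12],[0.04,-0.14,-0.024,-0.128,0,0,-0.16],[0.04,-0.175,-0.03,-0.128,0,0,-0.2],[0.04,-0.21,-0.036,-0.128,0,0,-0.24]])

```text
time_s: 21.2
ee_pos: [521.6, 62.8, 160.0]
tool_rot: [0.729, 0.685, 0.0, 0.0]
ft_force: [-0.1, -0.4, -0.3]
finger_gap: 50.0
finger_force: 20.0
```

Emit:
move_arm(motion=[[0.04,-0.026,-0.0035,0,0,0,-0.03],[0.04,-0.052,-0.007,0,0,0,-0.058],[0.04,-0.075,-0.025,0,0,0,-0.058],[0.04,-0.077,-0.032,0,0,0,-0.058],[0.04,-0.077,-0.032,0,0,0,-0.058],[0.04,-0.077,-0.032,0,0,0,-0.058],[0.04,-0.077,-0.032,0,0,0,-0.058],[0.04,-0.077,-0.032,0,0,0,-0.058],[0.04,-0.077,-0.032,0,0,0,-0.058],[0.04,-0.077,-0.032,0,0,0,-0.058]])

```text
time_s: 22.03
ee_pos: [486.1, -10.0, 159.9]
tool_rot: [0.709, 0.705, -0.0, -0.0]
ft_force: [-0.5, -0.3, 0.3]
finger_gap: 49.9
finger_force: 20.0
```

```bash
python3 - <<'E'
from h import *
im,d,P=wcloud();o=get_obs();print(o['ee_pos'],o['finger_gap'],o['finger_force'])
q=R.from_quat(o['tool_rot']).inv().apply(P.reshape(-1,3)-o['ee_pos'])
m=(q[:,0]>-30)&(q[:,0]<25)&(abs(q[:,1])<42)&(q[:,2]<10)&(q[:,2]>-5)
r=cv2.minAreaRect(q[m][:,:2].astype(np.float32));print(m.sum(),r,q[m][:,0].max())
print("bracket",rect(P,(486,48),40,34,44))
print(go(486.1,-5.8,100,-0.4))
E
```

```text
[486.02931678 -10.17596957 159.85073941] 49.6280479396887 19.999836087226868
3426 ((0.21675777435302734, 0.6830024719238281), (32.399391174316406, 76.39160919189453), 0.22113995254039764) 16.457947482710185
bracket (452, array([486.8,  49.5]), array([10.1, 42.6]), 89.5, np.float64(37.7))
(array([0.0044, 0.0001, 0.0599]), array([-0.0003, -0.    ,  0.0006]), [[0.006, 1.0, 0.0], [1.0, -0.006, -0.0], [-0.0, 0.0, -1.0]])
```

Emit:
move_arm(motion=[[0.04,0.0044,0,0.025,0,0,0],[0.04,0.0044,0,0.05,0,0,0],[0.04,0.0044,0,0.075,0,0,0],[0.04,0.0044,0,0.095,0,0,0],[0.04,0.0044,0,0.1,0,0,0],[0.04,0.0044,0,0.1,0,0,0],[0.04,0.0044,0,0.1,0,0,0],[0.04,0.0044,0,0.1,0,0,0],[0.04,0.0044,0,0.1,0,0,0],[0.04,0.0044,0,0.1,0,0,0]])

```text
time_s: 22.92
ee_pos: [486.9, -6.4, 61.5]
tool_rot: [0.71, 0.704, 0.001, 0.001]
ft_force: [-0.2, -0.3, -0.6]
finger_gap: 50.0
finger_force: 20.0
```

```bash
python3 - <<'E'
from h import *
print(get_obs()['ee_pos'],go(486.1,-5.8,38,-0.4))
E
```

```text
[486.92585856  -6.38622641  61.46550986] (array([ 0.0006, -0.0009,  0.0235]), array([ 0.0027,  0.0003, -0.0005]), [[0.007, 1.0, -0.0], [1.0, -0.007, 0.003], [0.003, -0.0, -1.0]])
```

Emit:
move_arm(motion=[[0.04,0.0003,0,0.005,0,0,0],[0.04,0.0003,0,0.009,0,0,0],[0.04,0.0003,0,0.013,0,0,0],[0.04,0.0003,0,0.016,0,0,0],[0.04,0.0003,0,0.019,0,0,0],[0.04,0.0003,0,0.021,0,0,0],[0.04,0.0003,0,0.022,0,0,0],[0.04,0.0003,0,0.022,0,0,0],[0.04,0.0003,0,0.022,0,0,0],[0.04,0.0003,0,0.022,0,0,0]])

```text
time_s: 23.75
ee_pos: [485.9, -6.0, 38.0]
tool_rot: [0.71, 0.704, 0.0, 0.0]
ft_force: [-0.2, 0.0, -0.3]
finger_gap: 50.1
finger_force: 20.0
```

Emit:
move_arm(motion=[[0.04,0,0,0.0007,0,0,0],[0.04,0,0,0.0007,0,0,0],[0.066,0,0,0.0007,0,0,0],[0.066,0,0,0.0007,0,0,0],[0.066,0,0,0.0007,0,0,0],[0.066,0,0,0.0007,0,0,0],[0.066,0,0,-0.03,0,0,0],[0.066,0,0,-0.065,0,0,0],[0.066,0,0,-0.1,0,0,0],[0.066,0,0,-0.13,0,0,0]])

```text
time_s: 24.58
ee_pos: [486.0, -6.0, 170.1]
tool_rot: [0.71, 0.704, 0.0, 0.0]
ft_force: [1.3, 0.1, 0.2]
finger_gap: 65.9
finger_force: 0.0
```

```bash
python3 - <<'E'
from h import *
im,d,P=wcloud();o=get_obs();print(o['ee_pos'],o['finger_gap'])
print("socket",rect(P,(486,-6),20,48,60),rect(P,(486,-6),42,30,58))
print(go(613.5,280,160,0))
E
```

```text
[489.77898311  -6.35534429 177.11856851] 65.81022555211509
socket (291, array([486. ,  -6.2]), array([31.8, 40. ]), 89.3, np.float64(51.6)) (3355, array([487.2, -19.1]), array([58. , 79.6]), 89.8, np.float64(41.7))
(array([0.2873, 0.1214, 0.0182]), array([ 0.0121,  0.0013, -0.0073]), [[0.007, 1.0, -0.001], [1.0, -0.007, 0.012], [0.012, -0.001, -1.0]])
```

Emit:
move_arm(motion=[[0.066,0.035,0.015,0,0,0,0],[0.066,0.07,0.03,0,0,0,0],[0.066,0.105,0.045,0,0,0,0],[0.066,0.14,0.06,0,0,0,0],[0.066,0.175,0.075,0,0,0,0],[0.066,0.21,0.09,0,0,0,0],[0.066,0.245,0.105,0,0,0,0],[0.066,0.28,0.12,0.01,0,0,0],[0.066,0.287,0.1214,0.01,0,0,0],[0.066,0.287,0.1214,0.01,0,0,0]])

```text
time_s: 25.47
ee_pos: [608.9, 282.0, 156.0]
tool_rot: [0.709, 0.706, -0.001, -0.001]
ft_force: [0.2, -0.2, -0.2]
finger_gap: 66.0
finger_force: 0.0
```

```bash
python3 - <<'E'
from h import *
im,d,P=wcloud();o=get_obs();print(o['ee_pos'])
r=rect(P,(613.5,335),35,44,60);print("relay",r)
print(go(*r[1],70,0))
E
```

```text
[608.84311559 280.57882621 156.70715873]
relay (658, array([613.5, 335. ]), array([21. , 26.3]), 89.7, np.float64(49.7))
(array([0.0545, 0.0045, 0.0866]), array([-0.0018,  0.0012, -0.0057]), [[0.006, 1.0, -0.001], [1.0, -0.006, -0.002], [-0.002, -0.001, -1.0]])
```

Emit:
move_arm(motion=[[0.066,0.02,0.0015,0.02,0,0,-0.005],[0.066,0.04,0.003,0.045,0,0,-0.005],[0.066,0.0545,0.0045,0.065,0,0,-0.005],[0.066,0.0545,0.0045,0.0866,0,0,-0.005],[0.066,0.0545,0.0045,0.0866,0,0,-0.005],[0.066,0.0545,0.0045,0.0866,0,0,-0.005],[0.066,0.0545,0.0045,0.0866,0,0,-0.005],[0.066,0.0545,0.0045,0.0866,0,0,-0.005],[0.066,0.0545,0.0045,0.0866,0,0,-0.005],[0.066,0.0545,0.0045,0.0866,0,0,-0.005]])

```text
time_s: 26.35
ee_pos: [615.2, 334.5, 73.3]
tool_rot: [0.708, 0.706, 0.001, 0.001]
ft_force: [-0.4, 0.6, 0.0]
finger_gap: 65.8
finger_force: 0.0
```

```bash
python3 - <<'E'
from h import *
print(get_obs()['ee_pos'],go(613.5,335,28,0))
E
```

```text
[615.20795338 334.52293652  73.26198333] (array([ 0.0004, -0.0018,  0.0453]), array([ 0.0025, -0.0011, -0.003 ]), [[0.003, 1.0, 0.001], [1.0, -0.003, 0.003], [0.003, 0.001, -1.0]])
```

Emit:
move_arm(motion=[[0.066,0,-0.001,0.015,0,0,0],[0.066,0,-0.001,0.03,0,0,0],[0.066,0,-0.001,0.0425,0,0,0],[0.066,0,-0.001,0.0425,0,0,0],[0.04,0,-0.001,0.0425,0,0,0],[0.03,0,-0.001,0.0425,0,0,0],[0.015,0,-0.001,0.0425,0,0,0],[0.015,0,-0.001,0.0425,0,0,0],[0.015,0,-0.001,0.0425,0,0,0],[0.015,0,-0.001,0.0425,0,0,0]], squeeze=12)

```text
time_s: 27.18
ee_pos: [613.6, 334.8, 29.5]
tool_rot: [0.708, 0.706, 0.001, 0.0]
ft_force: [-0.3, 0.4, 0.5]
finger_gap: 31.2
finger_force: 0.0
```

Emit:
move_arm(motion=[[0.015,0,0,0,0,0,0],[0.015,0,0,0,0,0,0],[0.015,0,0,0,0,0,0],[0.015,0,0,0,0,0,0],[0.015,0,0,0,0,0,0],[0.015,0,0,0,0,0,0],[0.015,0,0,0,0,0,0],[0.015,0,0,0,0,0,0],[0.015,0,0,0,0,0,0],[0.015,0,0,0,0,0,0]])

```text
time_s: 28.02
ee_pos: [613.5, 334.8, 29.3]
tool_rot: [0.708, 0.706, 0.0, 0.0]
ft_force: [-0.4, 0.8, 5.8]
finger_gap: 27.9
finger_force: 12.0
```

```bash
python3 - <<'E'
from h import *
o=get_obs();print(o['ee_pos'],o['finger_gap'],o['finger_force'],go(486.1,-40,190,-0.4))
E
```

```text
[613.49509378 334.76393367  29.33754308] 27.940024528636958 11.99836179614067 (array([-0.375 , -0.1264, -0.1608]), array([ 0.0005, -0.0003,  0.0046]), [[0.002, 1.0, 0.0], [1.0, -0.002, 0.001], [0.001, 0.0, -1.0]])
```

The relay is gripped (27.9 mm, 12 N). Carry it to a viewing pose beside the socket.

Emit:
move_arm(motion=[[0.015,0,0,-0.03,0,0,0],[0.015,0,0,-0.065,0,0,0],[0.015,0,0,-0.1,0,0,0],[0.015,-0.01,0,-0.13,0,0,0],[0.015,-0.035,-0.01,-0.16,0,0,0],[0.015,-0.07,-0.022,-0.16,0,0,0],[0.015,-0.105,-0.034,-0.16,0,0,0],[0.015,-0.14,-0.046,-0.16,0,0,0],[0.015,-0.175,-0.058,-0.16,0,0,0],[0.015,-0.21,-0.07,-0.16,0,0,0]])

```text
time_s: 28.85
ee_pos: [541.2, 123.3, 187.5]
tool_rot: [0.708, 0.706, -0.001, -0.0]
ft_force: [0.6, -0.5, 0.3]
finger_gap: 28.2
finger_force: 12.0
```

Emit:
move_arm(motion=[[0.015,-0.035,-0.012,0,0,0,0],[0.015,-0.07,-0.024,0,0,0,0],[0.015,-0.105,-0.036,0,0,0,0],[0.015,-0.14,-0.048,0,0,0,0],[0.015,-0.165,-0.0564,0,0,0,0.004],[0.015,-0.165,-0.0564,0,0,0,0.004],[0.015,-0.165,-0.0564,0,0,0,0.004],[0.015,-0.165,-0.0564,0,0,0,0.004],[0.015,-0.165,-0.0564,0,0,0,0.004],[0.015,-0.165,-0.0564,0,0,0,0.004]])

```text
time_s: 29.68
ee_pos: [486.1, -39.1, 188.6]
tool_rot: [0.709, 0.705, -0.0, -0.0]
ft_force: [0.1, -0.5, -1.3]
finger_gap: 28.0
finger_force: 12.0
```

```bash
python3 - <<'E'
from h import *
for i in range(2):
    im,d,P=wcloud();o=get_obs();print(o['ee_pos'],o['finger_gap'],o['finger_force'])
    print("socket towers",rect(P,(486,-5.5),28,51,58))
    q=R.from_quat(o['tool_rot']).inv().apply(P.reshape(-1,3)-o['ee_pos'])
    Q=P.reshape(-1,3); m=(abs(Q[:,0]-486)<45)&(Q[:,1]>-24)&(Q[:,1]<18)&(Q[:,2]>27)&(Q[:,2]<58)
    print("whole",cv2.minAreaRect(Q[m][:,:2].astype(np.float32)))
    m=(abs(q[:,0])<20)&(abs(q[:,1])<13)&(q[:,2]<-14)&(q[:,2]>-28)
    print("relay top in tool",m.sum(),cv2.minAreaRect(q[m][:,:2].astype(np.float32)),np.median(q[m][:,2]))
cv2.imwrite("pics/w5.png",cv2.resize(im[:,:,::-1],(800,600),interpolation=cv2.INTER_CUBIC))
print(go(486,-5.8,120,-0.4))
E
```

```text
[486.1333079  -39.15234726 188.61934759] 28.15620288683481 11.994621455669403
socket towers (546, array([485.9, -11.6]), array([43.5, 55.3]), 89.9, np.float64(53.6))
whole ((486.89471435546875, -6.074861526489258), (32.78572463989258, 76.02413177490234), 89.95747375488281)
relay top in tool 1633 ((1.0829954147338867, -0.059311866760253906), (25.94174575805664, 21.9008846282959), 89.48727416992188) -20.328249611820706
[486.12645553 -39.25468708 188.66979803] 27.912466187261206 11.994601339101791
socket towers (536, array([485.6, -11.2]), array([55.3, 43.7]), 0.9, np.float64(53.6))
whole ((486.9604187011719, -6.213203430175781), (32.93277359008789, 75.81976318359375), 89.63231658935547)
relay top in tool 1645 ((1.0368728637695312, -0.0046062469482421875), (25.972803115844727, 22.050922393798828), 89.9161148071289) -20.349052521712164
(array([ 0.0334, -0.0003,  0.0687]), array([-0.0004, -0.0001,  0.0022]), [[0.005, 1.0, 0.0], [1.0, -0.005, -0.0], [-0.0, 0.0, -1.0]])
```

View pics/w5.png

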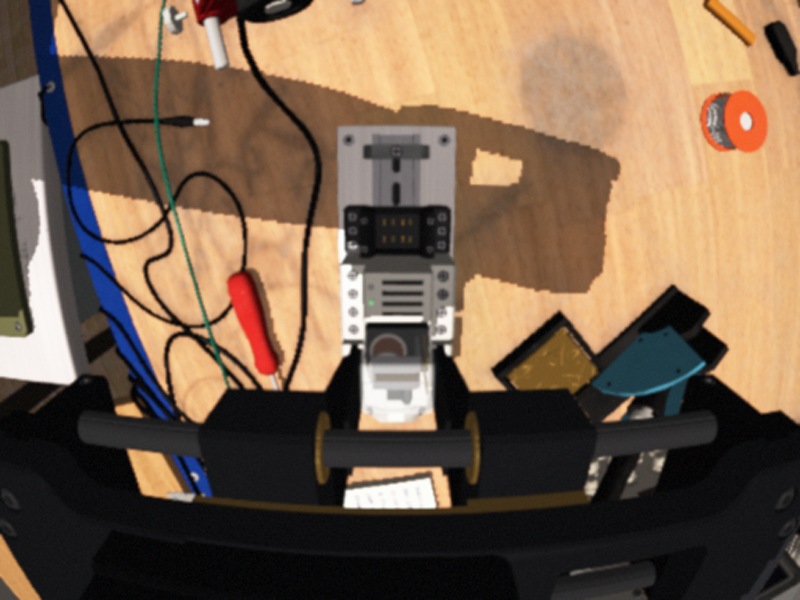

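The view shows the rail fitted in order, the socket at (397,230) straight and the relay upright in the fingers. Move it over the well.

Emit:
move_arm(motion=[[0.015,0.011,0,0.02,0,0,0.002],[0.015,0.022,0,0.04,0,0,0.002],[0.015,0.0327,-0.0002,0.06,0,0,0.002],[0.015,0.0327,-0.0002,0.08,0,0,0.002],[0.015,0.0327,-0.0002,0.094,0,0,0.002],[0.015,0.0327,-0.0002,0.094,0,0,0.002],[0.015,0.0327,-0.0002,0.094,0,0,0.002],[0.015,0.0327,-0.0002,0.094,0,0,0.002],[0.015,0.0327,-0.0002,0.094,0,0,0.002],[0.015,0.0327,-0.0002,0.094,0,0,0.002]])

```text
time_s: 30.62
ee_pos: [487.0, -7.5, 96.3]
tool_rot: [0.71, 0.704, 0.001, 0.001]
ft_force: [0.0, 0.2, -0.7]
finger_gap: 27.8
finger_force: 12.0
```

Emit:
move_arm(motion=[[0.015,0,0,0,0,0,0],[0.015,0,0,0,0,0,0],[0.015,0,0,0,0,0,0],[0.015,0,0,0,0,0,0],[0.015,0,0,0,0,0,0],[0.015,0,0,0,0,0,0],[0.015,0,0,0,0,0,0],[0.015,0,0,0,0,0,0],[0.015,0,0,0,0,0,0],[0.015,0,0,0,0,0,0]])

```text
time_s: 31.45
ee_pos: [485.9, -7.4, 94.8]
tool_rot: [0.71, 0.704, -0.0, -0.0]
ft_force: [-0.1, 0.7, -0.6]
finger_gap: 27.9
finger_force: 12.0
```

```bash
python3 - <<'E'
from h import *
print(get_obs()['ee_pos'],go(486,-6.5,63.3,-0.4))
E
```

```text
[485.94005497  -7.37468241  94.83438267] (array([0.0009, 0.0001, 0.0315]), array([-0.0001, -0.    , -0.0014]), [[0.008, 1.0, 0.0], [1.0, -0.008, -0.0], [-0.0, 0.0, -1.0]])
```

Emit:
move_arm(motion=[[0.015,0.0009,0,0.004,0,0,0],[0.015,0.0009,0,0.008,0,0,0],[0.015,0.0009,0,0.011,0,0,0],[0.015,0.0009,0,0.014,0,0,0],[0.015,0.0009,0,0.017,0,0,0],[0.015,0.0009,0,0.02,0,0,0],[0.015,0.0009,0,0.0225,0,0,0],[0.015,0.0009,0,0.025,0,0,0],[0.015,0.0009,0,0.025,0,0,0],[0.015,0.0009,0,0.025,0,0,0]])

```text
time_s: 32.28
ee_pos: [485.9, -6.5, 69.7]
tool_rot: [0.71, 0.704, -0.0, -0.0]
ft_force: [0.1, 0.6, -0.3]
finger_gap: 28.1
finger_force: 12.0
```

Emit:
move_arm(motion=[[0.015,0,0,0.002,0,0,0],[0.015,0,0,0.004,0,0,0],[0.015,0,0,0.005,0,0,0],[0.015,0,0,0.006,0,0,0],[0.015,0,0,0.0066,0,0,0],[0.015,0,0,0.0066,0,0,0],[0.015,0,0,0.0066,0,0,0],[0.015,0,0,0.0066,0,0,0],[0.015,0,0,0.0066,0,0,0],[0.015,0,0,0.0066,0,0,0]])

```text
time_s: 33.12
ee_pos: [486.0, -6.5, 63.4]
tool_rot: [0.71, 0.704, 0.0, 0.0]
ft_force: [-1.2, 0.1, 1.1]
finger_gap: 28.3
finger_force: 12.0
```

Home height reached with light contact. Release and rise straight up.

Emit:
move_arm(motion=[[0.05,0,0,0,0,0,0],[0.05,0,0,0,0,0,0],[0.05,0,0,0,0,0,0],[0.05,0,0,0,0,0,0],[0.05,0,0,0,0,0,0],[0.05,0,0,-0.01,0,0,0],[0.05,0,0,-0.03,0,0,0],[0.05,0,0,-0.06,0,0,0],[0.05,0,0,-0.09,0,0,0],[0.05,0,0,-0.12,0,0,0]])

```text
time_s: 33.95
ee_pos: [485.7, -6.4, 185.2]
tool_rot: [0.71, 0.704, 0.0, 0.0]
ft_force: [-0.1, 0.2, 0.4]
finger_gap: 49.9
finger_force: 0.0
```

Emit:
move_arm(motion=[[0.05,-0.02,0,0,0,0,0],[0.05,-0.05,0,0,0,0,0],[0.05,-0.08,0,0,0,0,0],[0.05,-0.08,0,0,0,0,0],[0.05,-0.08,0,0,0,0,0],[0.05,-0.08,0,0,0,0,0],[0.05,-0.08,0,0,0,0,0],[0.05,-0.08,0,0,0,0,0],[0.05,-0.08,0,0,0,0,0],[0.05,-0.08,0,0,0,0,0]])

```text
time_s: 34.78
ee_pos: [485.3, -85.8, 183.2]
tool_rot: [0.71, 0.705, -0.0, -0.0]
ft_force: [-0.7, -0.6, -0.8]
finger_gap: 49.7
finger_force: 0.0
```

```bash
python3 - <<'E'
from h import *
im,d,P=wcloud();o=get_obs();print(o['ee_pos'],o['finger_gap'])
Q=P.reshape(-1,3)
print("relay",rect(P,(486,-6),25,78,92))
m=(abs(Q[:,0]-486)<45)&(Q[:,1]>-24)&(Q[:,1]<18)&(Q[:,2]>27)&(Q[:,2]<58)
print("socket",cv2.minAreaRect(Q[m][:,:2].astype(np.float32)))
m=(abs(Q[:,0]-486)<30)&(Q[:,1]>-130)&(Q[:,1]<-20)&(Q[:,2]>70)&(Q[:,2]<79)
print("supply+breaker top",np.percentile(Q[m],[1,50,99],axis=0).round(1))
im,d,P=cloud("side")
b=(240,120,310,190);cv2.imwrite("pics/s6.png",cv2.resize(im[b[1]:b[3],b[0]:b[2],::-1],(600,600),interpolation=cv2.INTER_CUBIC))
print("side",rect(P,(485,-10),40,78,92),rect(P,(485,-58),40,70,79))
E
```

```text
[485.31122423 -85.95640473 183.23820192] 49.61249224916348
relay (691, array([486.7,  -5.5]), array([20.1, 27.1]), 89.6, np.float64(83.7))
socket ((486.7203369140625, -6.534873962402344), (31.4451847076416, 75.32376098632812), 89.5309829711914)
supply+breaker top [[ 464.2 -121.1   72.2]
 [ 485.5  -69.    75.9]
 [ 508.4  -27.7   77.7]]
side (69, array([488.4, -20.7]), array([56.8, 35.8]), 87.2, np.float64(83.5)) (224, array([485.1, -60.2]), array([75.7, 44.7]), 89.7, np.float64(76.4))
```

View pics/s6.png

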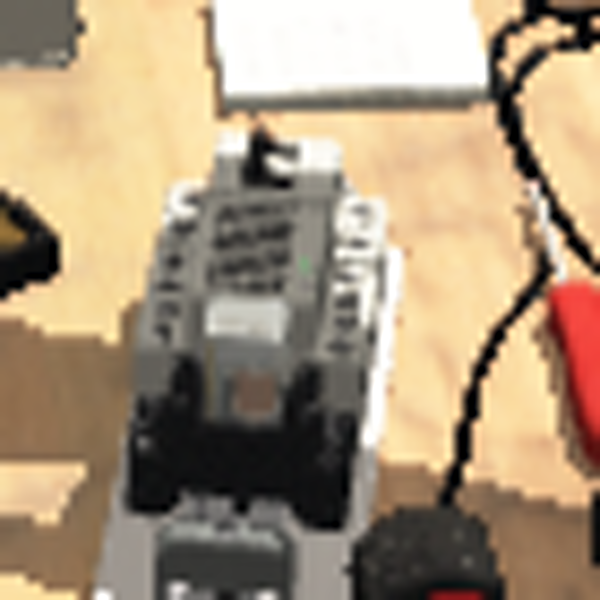

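The side crop shows the breaker, supply and socket in order on the rail, with the relay upright in the well (245,350). Relay top measures 83.7, against 84 expected. Everything is released and the arm is clear, so I hand in.

```bash
python3 -c "
from rig import *
print(sign_off())"
```

```text
the job is handed in; nothing more can be done
None
```

I fitted the breaker, supply and socket on the rail in order, plugged the relay in, and handed the job in after about 35 s of robot time; final camera checks showed all four seated, square and released, but the sign-off gave no verdict.

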